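Start the contact grill's preheat on its wind-up timer

TASK

Start the contact grill's preheat: first lower its lid gently until the plates are fully closed, then wind the timer's winged key clockwise all the way to its stop, so that the spring is fully wound, and turn it back to 20 minutes. Leave the round thermostat knob as it is set and do not disturb the mills or the scoop beside the grill.

Things in the scene. Friction and masses are not known exactly. Their poses are not given: they have to be found in the camera images.
- grill: Stainless contact grill, fixed, 280 (x) x 390 (y) mm over all. Origin: centre of its underside, on the table; x to its back, y to its left, z up. Plates and lid on the left (middle at y = +107 mm), control console on the right (y = -190 to +6 mm, top at z = 97 mm). On the console, at x = -75 mm, sit the timer and the thermostat side by side, 100 mm apart; either may be the left one.
- lid (a joint): Hinge of the grill's lid: 0 = fully closed, grows as the lid opens upward (rad, at most 1.15). The lid is balanced: it stays where it is left.
- lid_hinge (a point): Middle of the lid's hinge line, at the back of the grill, 118 mm above the table; the hinge line runs along the grill's y axis.
- lid_handle (a point): Middle of the lid's black handle bar: round, 16 mm thick, along the grill's y axis, 110 mm clear between its two arms, its axis 40 mm in front of the lid's front edge. Lid closed: the bar is 277 mm in front of the hinge line and 14 mm above it. The lid is 166 mm wide (y); its top, closed, is 156 mm above the table. Axes turn with the lid.
- timer_key (a joint): Angle of the spring timer's winged key (rad): 0 = run down, 4.712 (270 degrees) = the stop, fully wound, 30 minutes. Grows clockwise seen from above, 9 degrees (0.157 rad) a minute. The spring resists more the further it is wound (about 0.1 N m at the end); the key stays where it is left and can be turned back.
- timer_grip (a point): Point on the vertical axis of the timer's key at mid-height, 27 mm above the console. The key is a black bar 44 mm long, 14 mm thick, 28 mm tall (top 12 mm above this point), with flat sides and ends, on a round skirt of 29 mm radius (top 16 mm below this point). x points along the bar to its pointing end, which bears a white line, and turns with the key; z up.
- timer: The timer's flat aluminium dial on the console, 87 mm across, fixed; origin at the centre of its underside, on the key's axis; x to the zero mark, z up. 31 black marks, one a minute, every fifth one longer and thicker; the zero is a triple mark at the side toward the grill's back, and the minutes run clockwise from it.
- thermostat_mark (a point): End of the white line on top of the thermostat's smooth round black knob (34 to 43 mm across, 24 mm tall), 17 mm from its axis. To be left as it is.
- mill_1: Small glass mill, 44 mm across, 90 mm tall, standing on the table; origin at the centre of its underside. Bystander.
- mill_2: Another such mill. Bystander.
- mill_3: Another such mill. Bystander.
- scoop: Portion scoop, steel bowl with a round handle, 58 x 220 x 28 mm, lying flat on the table to the right of the grill; origin at the centre of its underside. Bystander.

How it is judged:
On the way, in this order (a step that is already met when the one before it is completed fails the run):
1. the lid is fully closed (value of joint lid below 0.04 rad), for 0.2 s.
2. the timer's key is wound to its stop (value of joint timer_key above 4.612 rad), for 0.1 s.
At the end, for the whole second after the job is handed in: The lid is closed (within 0.04 rad), the timer's key stands at 20 minutes (3.142 rad) within one minute (0.157 rad) and is still, after having been wound to within 0.10 rad of its stop with the lid closed; the thermostat's mark is within 5 mm and each bystander within 30 mm of where it was (value of joint lid below 0.04 rad and value of joint timer_key between 2.984 and 3.298 rad and velocity of joint timer_key between -0.05 and 0.05 rad/s and distance of thermostat_mark from where it was at the start of the episode below 0.005 m and distance of each of mill_1, mill_2, mill_3, scoop from where it was at the start of the episode below 0.03 m); the robot touches nothing.
It fails at once if the lid is slammed (faster than 2 rad/s) (velocity of joint lid below -2 rad/s).
It fails at once if the thermostat is turned (distance of thermostat_mark from where it was at the start of the episode above 0.005 m).
It fails at once if a mill or the scoop is pushed more than 3 cm or knocked over (distance of any of mill_1, mill_2, mill_3, scoop from where it was at the start of the episode above 0.03 m or angle between any of mill_1, mill_2, mill_3's own z axis and vertical above 0.5 rad).
It also fails if it takes over 72 s, if anything falls off the work surface, if the arm or the gripper's body presses on something with over 40 N, if the wrist force passes 120 N, or if a joint passes its speed limit or range.

ROBOT

A 7-joint arm with a two-finger parallel gripper is mounted at the origin on a cart in front of the work surface, level with it; the furniture and walls round the work are solid. World frame = base frame: x ahead of the robot, y to its left, z up, the work surface at z = 0. Lengths are in m, angles in rad, forces in N, time in s.
With the tool pointing down it reaches from about 0.425 to 0.875 m from the base axis. Payload 4.7 kg.
Tool frame: the origin (TCP) lies on the centre line of the jaws, within the pads' length; the fingertips stand 19 mm ahead of it and the grasp point (between the pads) is the TCP (tip_extent is the z of the fingertips in the tool frame, in m); z points along the fingers, x is the direction in which the jaws open and shut, and the axes are right-handed (so a half turn about z gives the same grasp; the last joint's range is limited). The gripper opens to 87 mm and grips with 3 to 60 N. Pads are 19 mm wide; open, the fingers measure 117 mm over their backs; the gripper's body (75 mm by 190 mm) begins 51 mm behind the grasp point.
Start: joints at [1.287, 0.321, -0.07, 1.45, 0.023, 1.371, -0.057], TCP at [0.191, -0.621, 0.242] pointing down, gripper open.
Joint ranges: [-2.86, 2.86], [-0.3, 2.09], [-1.38, 1.24], [0.06, 2.45], [-1.56, 4.7], [0.09, 2.05], [-2.69, 2.69]. Speed limits (rad/s): [2.57, 2.57, 3.14, 3.14, 3.14, 3.14, 3.14].

INTERFACE

Orientations are given as a unit quaternion [x, y, z, w].
In Python, from station import * gives the robot as it stands. Calls block until the motion is done:
- reach(position, orientation): joint-space move of the TCP to a pose.
- movel(position, orientation=None, rate=0.15, threshold=None): straight line of the TCP; orientation=None keeps the orientation; rate is the mean speed in m/s. With threshold (N) it stops when the force on the tool has changed by that much, and returns True; else False.
- move_j(angles): joint-space move.
- release() and clamp(effort=None): open the fingers fully, or close them until they stop; effort is the grip in N (None keeps the last).
- sleep(seconds).
- inverse_kinematics(position, orientation): joint angles nearest the present ones, or None.
- get_state(): the state.
- capture(name): name is "scene" or "side" or "wrist"; returns a dict with "image" (480x640x3 uint8, red, green, blue), "fx", "fy", "cx", "cy" (pixels), "R" (3x3) and "t" (3): a world point X has camera coordinates R X + t. Camera axes: x right, y down, z forward; pixel columns grow to the right and rows downward; lengths in m; the calibration is good to about 2 mm. A picture is of the moment at which its call begins. There is no depth.
A pose or a line that the arm cannot do raises PlanningError and nothing moves.
- close_job(): hands the job in, once; it reports no verdict.
Trained networks look in the newest picture that a camera, given by its name, has taken for a name from the list of things; names that differ only in an ending like _2 or _b are one class to them, and where a whole thing is asked for, a point or a joint stands for the part that bears it (a point fixed in the world has none). Each returns a list of dicts, best first, with "confidence" (0 to 1); they miss things now and then, are a little off and sometimes report something else, mostly with a low value. They report only what shows in the picture. A call takes as long as a camera call.
- look_for(label, camera): "xy" ([column, row] in pixels, amid what is visible of it).
- cut_out(label, camera): "region" (480x640 bool, what is visible of it) and "xy" ([column, row] in pixels, amid what is visible of it).
- tip_of(label, camera): "xy" ([column, row] in pixels: a listed point, or the origin of a listed thing).
The state is a dict: "time": time; "joint_pos": joint angles; "qd": joint speeds; "tau": joint torques, N m; "ee_pos": TCP position; "ee_rot": TCP orientation; "force": force on the tool from outside, world axes, zero at the start; "ft_torque": the same for the moment, N m; "grip_width": opening from 0.0 (shut) to 1.0 (fully open).
Only numpy, scipy, OpenCV 4.12 (cv2) and the standard library are available. Lean on these libraries where they do the work, as an engineer would, in place of code of your own. Each camera call takes 0.05 s, during which the arm holds its last target. There are 200 camera calls.

## Working session

There is one attempt and no reset: what is moved stays moved. The work goes in short steps, each a Python script; the robot and the scene stay as the last script left them, time stands still between calls to the robot, and variables do not carry over. Pictures are saved under pics/ and viewed, about 8 in all and at most 12, crops included, and the job is handed in when it is done.

```bash
mkdir -p pics; ls; python3 - <<'E'
from station import *
import cv2
s=get_state(); print(s['time'],s['ee_pos'],s['ee_rot'],s['grip_width'])
for c in ['scene','side']:
    d=capture(c); cv2.imwrite(f'pics/{c}0.png',d['image'][:,:,::-1])
    print(c,d['fx'],d['cx'],d['cy'],(-d['R'].T@d['t']).round(3),d['R'].round(3).tolist())
    for l in ['lid_hinge','lid_handle','timer_grip','timer','thermostat_mark','grill','mill_1','scoop']:
        print(l,[(round(o['confidence'],2),[round(float(v),1) for v in o['xy']]) for o in tip_of(l,c)][:4])
E
```

```text
pics
0.0 [ 0.19048475 -0.62090742  0.24048082] [ 8.04168786e-01 -5.94400248e-01 -8.01160074e-04 -5.16919938e-04] 0.9980369589051626
scene 577.715421830022 306.9194092151606 234.7103223477119 [0.063 0.693 0.861] [[-0.854, -0.52, 0.013], [-0.333, 0.527, -0.782], [0.399, -0.672, -0.624]]
lid_hinge [(0.87, [198.8, 239.7])]
lid_handle [(0.74, [293.2, 235.6]), (0.5, [351.3, 219.2])]
timer_grip [(0.76, [351.9, 218.4]), (0.45, [295.3, 232.7])]
timer [(0.8, [348.4, 227.6]), (0.35, [293.1, 233.9])]
thermostat_mark [(0.52, [330.5, 237.8])]
grill [(0.84, [283.5, 282.6])]
mill_1 [(0.87, [403.8, 254.4]), (0.76, [410.6, 239.8])]
scoop []
side 449.4989053311037 317.7459544986367 238.21038956260327 [ 0.467 -0.76   0.654] [[0.995, -0.105, 0.001], [-0.067, -0.644, -0.762], [0.081, 0.757, -0.648]]
lid_hinge []
lid_handle [(0.57, [275.4, 124.7])]
timer_grip [(0.58, [295.8, 263.4])]
timer [(0.65, [295.6, 274.5])]
thermostat_mark [(0.9, [294.9, 233.7]), (0.26, [276.9, 125.2])]
grill [(0.75, [331.1, 255.8]), (0.6, [367.8, 378.4])]
mill_1 [(0.89, [243.2, 385.2]), (0.84, [276.2, 389.7]), (0.69, [241.9, 356.3])]
scoop [(0.71, [391.3, 183.8]), (0.6, [366.7, 377.2])]
```

View pics/scene0.png

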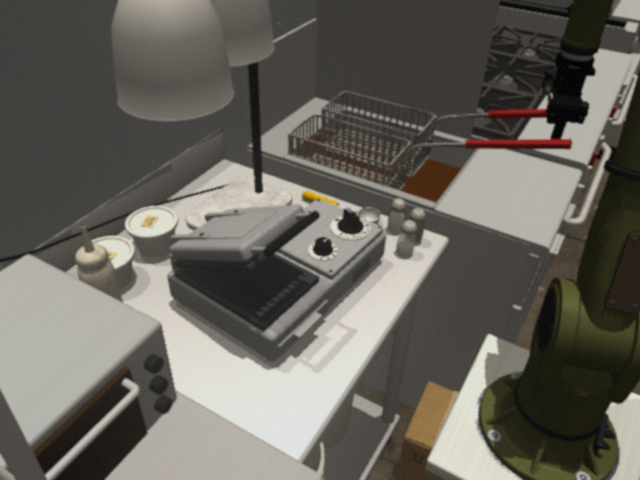

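View pics/side0.png

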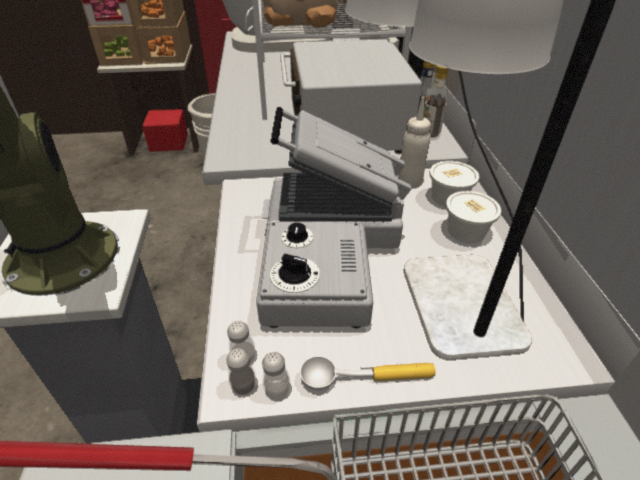

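The timer is the right-hand dial: larger, near (348,225) in scene and (295,272) in side. The thermostat is beside it at (323,245) and (296,232). The lid is half open, with its handle from (268,252) to (318,213) in scene and (277,112) to (290,143) in side. A heat lamp hangs behind. Next I fit the grill pose.

```bash
cat > h.py <<'E'
from station import *
import numpy as np, cv2
from scipy.optimize import least_squares
from scipy.spatial.transform import Rotation as Rot
def proj(d,X):
    c=d['R']@np.asarray(X)+d['t']; return np.array([d['fx']*c[0]/c[2]+d['cx'],d['fy']*c[1]/c[2]+d['cy']])
def tri(obs): # list of (cam dict, px)
    f=lambda X:np.concatenate([proj(d,X)-p for d,p in obs])
    r=least_squares(f,[0.6,0,0.2]); return r.x, np.abs(r.fun).max()
def G2W(g,p):
    c,s=np.cos(g[2]),np.sin(g[2]); return np.array([g[0]+c*p[0]-s*p[1],g[1]+s*p[0]+c*p[1],p[2]])
def handle(g,a,hx,dy=0.,ext=0.): # bar centre at lid angle a; hx hinge x
    r,b=np.hypot(.277,.014),np.arctan2(.014,.277)
    return G2W(g,[hx-r*np.cos(a+b),.107+dy,.118+r*np.sin(a+b)])
def quat(yaw): # tool down, jaw axis x at yaw
    return Rot.from_matrix(np.array([[np.cos(yaw),np.sin(yaw),0],[np.sin(yaw),-np.cos(yaw),0],[0,0,-1]])).as_quat()
E
python3 - <<'E'
from h import *
S=capture('scene');D=capture('side')
obs=[(S,(348.4,227.6),'t'),(D,(295.6,274.5),'t'),(S,(351.9,218.4),'g'),(D,(295.8,263.4),'g'),(D,(294.9,233.7),'m'),(S,(324,246),'m'),(S,(198.8,239.7),'h'),(S,(293.2,235.6),'b'),(D,(278,125),'b')]
def res(v):
    g=v[:3];P={'t':G2W(g,[-.075,-.142,.098]),'g':G2W(g,[-.075,-.142,.124]),'m':G2W(g,[-.075,-.042,.115]),'h':G2W(g,[v[4],.107,.118]),'b':handle(g,v[3],v[4])}
    return np.concatenate([proj(d,P[k])-p for d,p,k in obs])
r=least_squares(res,[.6,0,0,.5,.12],loss='soft_l1',f_scale=3)
print(r.x.round(4)); print(res(r.x).reshape(-1,2).round(1).tolist())
g=r.x[:3]; np.save('g.npy',r.x)
print('timer',G2W(g,[-.075,-.142,.124]),'therm',G2W(g,[-.075,-.042,.12]),'handle',handle(g,r.x[3],r.x[4]),'closed',handle(g,0,r.x[4]))
for n,a,b in [('lampA',(175,60),(485,35)),('lampB',(245,25),(385,5)),('lampA2',(245,25),(485,35)),('pole foot',(258,190),(482,333)),('scenetrialB',(175,60),(385,5))]: print(n,*tri([(S,a),(D,b)]))
for m in [(243,360),(243,388),(276,389)]:
    # top z=.085
    f=least_squares(lambda q:proj(D,[q[0],q[1],.045])-np.array(m)+np.array([0,10]),[.6,-.3]);print('mill',f.x)
j=inverse_kinematics(G2W(g,[-.075,-.142,.3]),quat(g[2]+np.pi/2)); print(j)
E
```

```text
[ 0.5746 -0.0675 -0.093   0.4585  0.1307]
[[1.8, -0.6], [-0.6, -0.4], [-1.0, -1.0], [-1.3, -0.1], [1.2, -3.5], [-0.4, -1.7], [-0.4, 1.1], [-0.5, -1.5], [-0.9, 1.6]]
timer [ 0.48677281 -0.2019526   0.124     ] therm [ 0.49606376 -0.10238514  0.12      ] handle [0.47360611 0.04935774 0.25316723] closed [0.43894426 0.05259215 0.132     ]
lampA [ 0.79958579 -0.0627946   0.44554886] 0.9808557471233996
lampB [ 0.64097447 -0.09098122  0.50880374] 14.323113565765965
lampA2 [ 0.7359694  -0.19562867  0.48475029] 0.502325485819739
pole foot [ 0.80392427 -0.30279067  0.02094044] 0.019262810917837214
scenetrialB [0.68027535 0.0454456  0.48452271] 15.380200447170466
mill [ 0.3935813  -0.31289213]
mill [ 0.39466718 -0.36444587]
mill [ 0.44481931 -0.37142113]
[ 0.93600143  0.06757107 -0.61856118  1.64505468  0.03949171  1.44155845
  1.79117955]
```

```bash
python3 - <<'E'
from h import *
v=np.load('g.npy'); g=v[:3]
P=G2W(g,[-.075,-.142,.36]); P2=handle(g,v[3],v[4])+[0,0,.019+.008+.08]
for yaw in [g[2],g[2]+np.pi,g[2]+np.pi/2,g[2]-np.pi/2]:
    a=inverse_kinematics(P,quat(yaw)); b=inverse_kinematics(P2,quat(yaw)); print(round(yaw,2),None if a is None else a.round(2),None if b is None else b.round(2))
yaw=g[2]
try: reach(P,quat(yaw))
except Exception as e: print(e); reach(P,quat(yaw+np.pi))
d=capture('wrist'); cv2.imwrite('pics/w1.png',d['image'][:,:,::-1])
for l in ['timer_grip','timer','thermostat_mark','lid_handle']: print(l,[(round(o['confidence'],2),np.round(o['xy'],1).tolist()) for o in tip_of(l,'wrist')][:3])
print('pred',proj(d,G2W(g,[-.075,-.142,.124])),proj(d,G2W(g,[-.075,-.142,.098])),proj(d,G2W(g,[-.075,-.042,.12])))
s=get_state();print(s['time'],s['joint_pos'],s['ee_pos'],s['force'])
np.savez('w1.npz',**{k:d[k] for k in ['fx','fy','cx','cy','R','t']})
E
```

```text
-0.09 [ 0.91  0.05 -0.59  1.54  0.03  1.56  0.23] [ 0.07 -0.07 -0.21  1.66 -0.02  1.56 -0.24]
3.05 None None
1.48 [ 0.93  0.06 -0.61  1.54  0.03  1.56  1.8 ] [ 0.86 -0.09 -0.94  1.64 -0.07  1.56  1.4 ]
-1.66 [ 0.78  0.05 -0.46  1.54  0.02  1.56 -1.34] [ 0.05 -0.07 -0.2   1.66 -0.01  1.56 -1.81]
timer_grip [(0.78, [317.5, 201.9])]
timer [(0.7, [315.1, 199.7])]
thermostat_mark [(0.82, [315.7, 121.8])]
lid_handle []
pred [317.37733818 204.33905541] [317.34766157 199.91815738] [317.0598945  106.35156958]
3.1583 [ 0.91463889  0.05538945 -0.59301822  1.53805496  0.03077315  1.55793509
  0.22761102] [ 0.48657407 -0.20264723  0.359792  ] [ 0.74995162  0.24723332 -0.52644055]
```

View pics/w1.png

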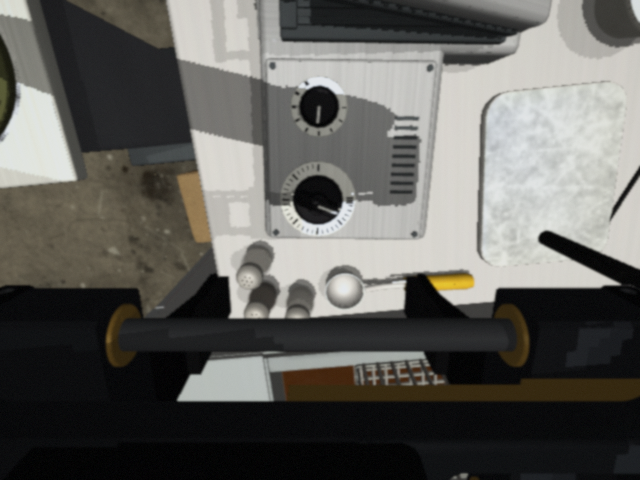

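The wrist view confirms the fit: timer at (318,201), thermostat at (319,107), both within 3 px of predicted. The key's white line points to (335,212), about 30° clockwise of zero. Now the lid.

```bash
python3 - <<'E'
from h import *
v=np.load('g.npy'); g=v[:3]; q=quat(g[2])
clamp(10)
up=np.array([0,0,.027])
movel(handle(g,v[3]+.02,v[4])+up+[0,0,.17],q,rate=.25)
s=get_state();print(s['time'],s['ee_pos'],s['force'])
t=movel(handle(g,v[3]-.1,v[4])+up,q,rate=.08,threshold=4) if False else None
c=movel(handle(g,v[3]+.02,v[4])+up+[0,0,.02],q,rate=.2,threshold=5); print('pre',c)
for a in np.linspace(v[3],-.03,8):
    c=movel(handle(g,a,v[4])+up,q,rate=.08,threshold=25)
    s=get_state();print(round(a,3),c,s['time'],s['ee_pos'].round(4),s['force'].round(1))
    if c: break
d=capture('scene'); cv2.imwrite('pics/s1.png',d['image'][120:380,120:480,::-1].repeat(2,0).repeat(2,1))
E
```

```text
5.9083 [0.47626615 0.04782294 0.45447847] [ 0.85402519 -0.50434741  0.64341111]
pre False
0.459 False 7.2667 [0.4733 0.0494 0.2797] [0.6 0.3 0. ]
0.389 False 7.6583 [0.4647 0.0501 0.2629] [-0.6 -1.1 -0.5]
0.319 False 8.05 [0.4572 0.0508 0.2451] [ 0.5 -0.  -0.2]
0.249 False 8.4417 [0.4506 0.0514 0.2265] [ 0.1 -0.4 -0.7]
0.179 False 8.8333 [0.4454 0.0519 0.2076] [ 0.6 -0.1  0.5]
0.11 False 9.225 [0.4418 0.0523 0.1888] [ 0.  -1.  -0.7]
0.04 False 9.6167 [0.4395 0.0525 0.1697] [-0.3  1.  -0.5]
-0.03 True 9.875 [0.4411 0.0527 0.1591] [-5.9 -0.8 14.9]
```

View pics/s1.png

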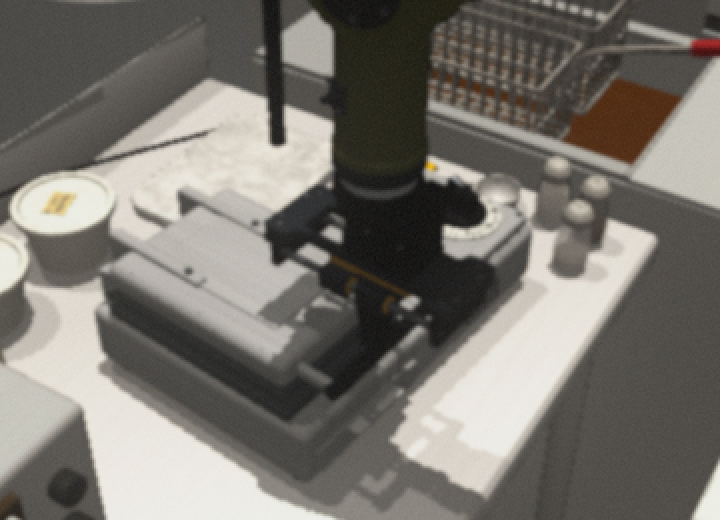

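Contact came exactly at the predicted closed height (0.159 m). I'll press once more to confirm the lid is shut, then hover over the timer.

```bash
python3 - <<'E'
from h import *
v=np.load('g.npy'); g=v[:3]; q=quat(g[2])
p=get_state()['ee_pos']; print(movel(p+[0,0,-.006],q,rate=.03,threshold=22)); s=get_state();print(s['ee_pos'],s['force']); sleep(.3)
p=s['ee_pos']; movel(p+[0,0,.15],q,rate=.25)
release()
T=G2W(g,[-.075,-.142,.30]); movel(T,q,rate=.3)
d=capture('wrist'); 
for l in ['timer_grip','timer','thermostat_mark']: print(l,[(round(o['confidence'],2),np.round(o['xy'],1).tolist()) for o in tip_of(l,'wrist')][:2])
print('pred',proj(d,G2W(g,[-.075,-.142,.124])),proj(d,G2W(g,[-.075,-.142,.098])))
c=proj(d,G2W(g,[-.075,-.142,.136])).astype(int); print('top',c)
x0,y0=c[0]-100,max(c[1]-100,0)
im=d['image'].copy(); cv2.imwrite('pics/w2.png',cv2.resize(im[y0:y0+170,x0:x0+200,::-1],None,fx=3.5,fy=3.5,interpolation=cv2.INTER_CUBIC)); print(x0,y0)
np.savez('w2.npz',**{k:d[k] for k in ['fx','fy','cx','cy','R','t','image']})
print(get_state()['time'])
E
```

```text
True
[0.44119977 0.05277347 0.15909851] [-5.73282763 -0.19110086 12.91604841]
timer_grip [(0.85, [314.3, 220.8])]
timer [(0.85, [318.1, 214.3])]
thermostat_mark [(0.79, [317.6, 124.7]), (0.73, [385.8, 75.1])]
pred [316.64987378 221.64968304] [316.64153582 215.3374312 ]
top [316 224]
216 124
13.925
```

View pics/w2.png

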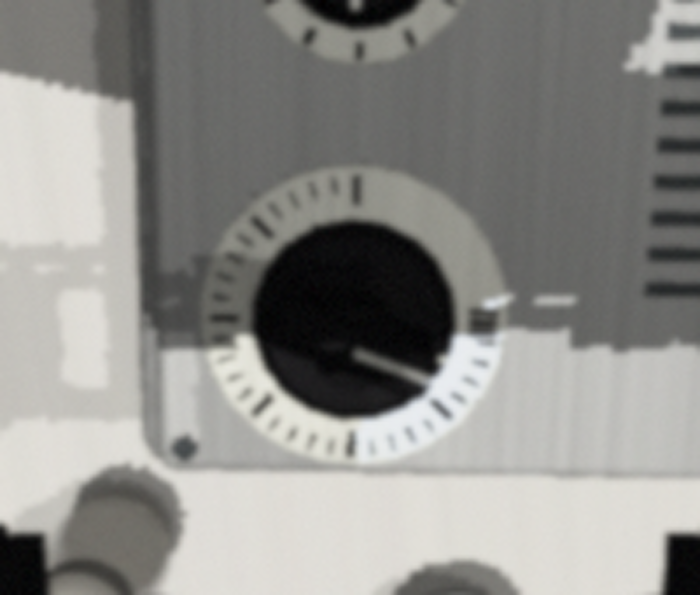

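The key stands at about 24° (2.7 min), and the dial centre is on the predicted pixel. Next: grasp across the key and make the first winding stroke.

```bash
python3 - <<'E'
from h import *
v=np.load('g.npy'); g=v[:3]; th=.42
q=quat(g[2]-th+np.pi/2)
T=lambda z:G2W(g,[-.075,-.142,z])
reach(T(.20),q); print(get_state()['joint_pos'].round(2))
print(movel(T(.131),q,rate=.12,threshold=8))
clamp(25); s=get_state(); print(s['time'],s['ee_pos'],s['grip_width'],s['force'].round(1),s['ft_torque'].round(2))
j=s['joint_pos'].copy()
for k in range(3):
    j[6]-=.7; move_j(j); s=get_state(); print(s['time'],s['joint_pos'][6].round(3),j[6].round(3),s['ee_pos'].round(4),s['force'].round(1),s['ft_torque'].round(2))
d=capture('wrist'); print([(round(o['confidence'],2),np.round(o['xy'],1).tolist()) for o in tip_of('thermostat_mark','wrist')][:2])
release(); movel(T(.22),rate=.2)
th2=th+2.1; q=quat(g[2]-th2+np.pi*1.5); reach(T(.22),q)
s=get_state(); print(s['time'],s['joint_pos'].round(2),s['ee_pos'])
d=capture('wrist'); im=d['image']; c=proj(d,T(.136)); print(c)
cv2.imwrite('pics/w3.png',im[:,:,::-1])
d=capture('side'); c=proj(d,T(.12)).astype(int); cv2.imwrite('pics/d3.png',cv2.resize(d['image'][c[1]-70:c[1]+70,c[0]-70:c[0]+70,::-1],None,fx=4,fy=4,interpolation=cv2.INTER_CUBIC))
E
```

```text
[ 0.92  0.12 -0.62  1.79  0.08  1.25  1.34]
False
16.8583 [ 0.48721955 -0.20134062  0.13101105] 0.15833550699097979 [ 2.   2.  -0.3] [ 0.39 -0.56  0.02]
17.5667 0.603 0.602 [ 0.4869 -0.2016  0.131 ] [-0.4  0.2  0.3] [-0.02  0.03 -0.06]
18.275 -0.096 -0.098 [ 0.4865 -0.2016  0.131 ] [-3.4 -0.   3.3] [-0.01  0.77 -0.05]
18.9833 -0.797 -0.798 [ 0.4861 -0.2013  0.131 ] [-5.1 -0.   5.7] [0.12 1.24 0.03]
[(0.68, [159.3, 199.0])]
23.65 [ 1.12  0.14 -0.84  1.76  0.11  1.29  2.36] [ 0.48673675 -0.20189781  0.21988558]
[317.30925121 251.26951527]
```

View pics/w3.png

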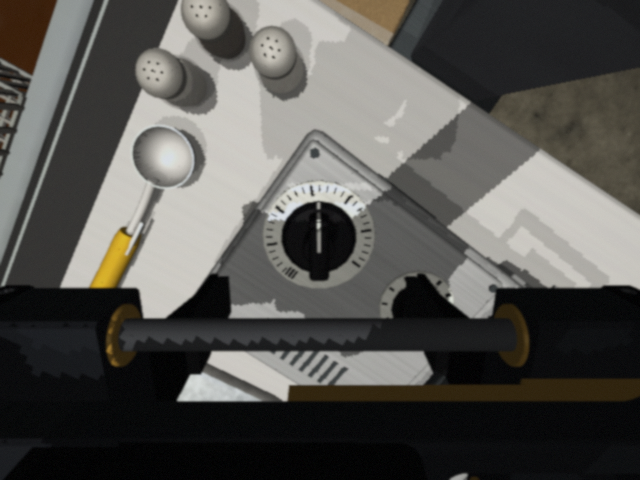

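The key moved as commanded and its line now lies along the jaws' plane in the picture: (318,205) to (318,250). Second stroke: wind to the stop, sensing it by moment.

```bash
python3 - <<'E'
from h import *
v=np.load('g.npy'); g=v[:3]
T=lambda z:G2W(g,[-.075,-.142,z]); th=2.52
q=quat(g[2]-th+np.pi*1.5)
print(movel(T(.131),q,rate=.12,threshold=8)); clamp(30)
s=get_state(); j=s['joint_pos'].copy(); j0=j[6]
def go(dth):
    j[6]=j0-dth; move_j(j); s=get_state(); print(round(th+dth,3),round(s['time'],2),round(th+j0-s['joint_pos'][6],3),s['force'].round(1),s['ft_torque'].round(2),s['tau'][6].round(2)); return s
for d in [.7,1.4,1.9,2.0,2.04]: s=go(d)
b=s['ft_torque'][2]; b7=s['tau'][6]
for d in np.arange(2.08,2.45,.03):
    s=go(d)
    if abs(s['ft_torque'][2]-b)>.6: print('stop'); break
print(s['ee_pos'],s['grip_width'])
E
```

```text
False
3.22 26.52 3.218 [-1.8  2.3  2.8] [0.65 0.25 0.01] -0.02
3.92 27.23 3.918 [-1.2  3.4  1.7] [ 0.81  0.12 -0.06] -0.01
4.42 27.77 4.417 [-1.2  4.2  1.8] [ 0.91 -0.05 -0.05] -0.05
4.52 28.02 4.516 [-0.6  3.9  0.9] [ 1.05 -0.12 -0.04] -0.17
4.56 28.27 4.557 [0.5 4.8 1.3] [ 1.16 -0.26 -0.05] 0.01
4.6 28.52 4.597 [0.3 4.8 1.3] [ 1.14 -0.24 -0.01] -0.03
4.63 28.77 4.627 [-0.4  4.9  1.2] [ 1.1  -0.28  0.  ] -0.01
4.66 29.02 4.657 [0.7 6.2 1.5] [ 1.15 -0.28  0.02] -0.01
4.69 29.27 4.687 [1.5 5.  0.7] [ 1.12 -0.24 -0.02] -0.01
4.72 29.52 4.717 [0.5 5.9 1.3] [ 1.13 -0.24 -0.04] -0.01
4.75 29.77 4.747 [1.5 5.  0.5] [ 1.09 -0.26  0.32] -0.29
4.78 30.02 4.777 [0.7 4.4 0.5] [ 1.09 -0.31  0.64] -0.65
stop
[ 0.48664659 -0.20071913  0.13096045] 0.16088353624681656
```

The stop shows clearly at about 4.73 commanded, so the calibration is within about 0.015 rad. Hold there, then turn back to 20 min.

```bash
python3 - <<'E'
from h import *
v=np.load('g.npy'); g=v[:3]
T=lambda z:G2W(g,[-.075,-.142,z])
sleep(.3); j=get_state()['joint_pos'].copy(); j[6]+=4.777-3.155
a=j.copy(); a[6]-=.8; move_j(a); move_j(j); sleep(.2)
s=get_state();print(s['time'],s['force'].round(1),s['ft_torque'].round(2))
release(); movel(T(.24),rate=.15); reach(T(.30),quat(g[2]))
d=capture('wrist'); c=proj(d,T(.136)).astype(int); x0,y0=c[0]-100,c[1]-100
print([(round(o['confidence'],2),np.round(o['xy'],1).tolist()) for o in tip_of('thermostat_mark','wrist')][:2])
A=cv2.resize(d['image'][y0:y0+170,x0:x0+200],None,fx=2.3,fy=2.3,interpolation=cv2.INTER_CUBIC)
d=capture('side'); B=d['image'][80:420,200:500]; B=cv2.resize(B,(int(300*391/340),391)); A=cv2.resize(A,(460,391))
cv2.imwrite('pics/f.png',np.hstack([A,B])[:,:,::-1]); print(get_state()['time'])
E
```

```text
32.1167 [-3.3  4.1  2.5] [0.97 0.5  0.07]
[(0.98, [315.5, 122.9])]
35.8583
```

View pics/f.png

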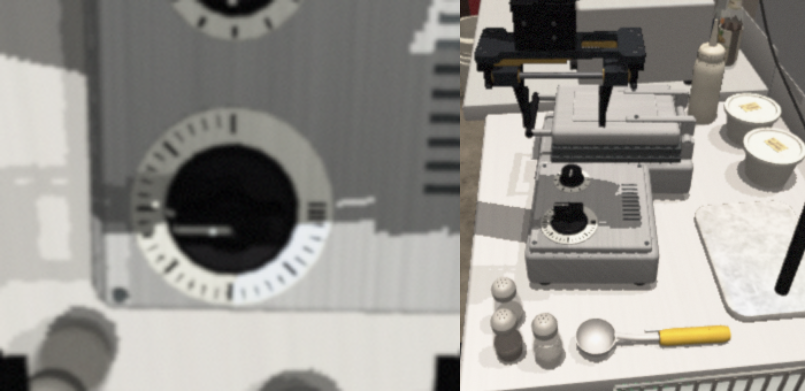

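The key's line runs level to the left, (232,231) to (172,230), at the 20-minute mark. The lid is down, the thermostat's mark points the same way as before, and the mills and scoop are in place. Handing in.

```bash
python3 -c "
from station import *
close_job(); print(get_state()['time'])"
```

```text
the job is handed in; nothing more can be done
the job is handed in; nothing more can be done
```

I closed the grill lid, wound the timer key to its stop and turned it back to 20 minutes. I handed the job in at about 36 s of the 72 s allowed; no verdict is reported.

- **Lid:** I pushed the handle down along its arc at about 0.3 rad/s. It stopped firmly at the predicted closed height (TCP at 0.159 m). A second press, stopped at its force limit, did not move it further. I judged "closed" from that contact and the pictures, since there is no direct reading of the joint.
- **Timer:** I wound the key in two strokes with one regrasp. The stop showed at about 4.73 rad commanded, against 4.712 rad nominal, with a clear rise to 0.64 N m. After turning back, the final picture shows the key's line at about 181°, which is 20 minutes to within the reading.
- **Thermostat and bystanders:** The thermostat's mark is within about 3 pixels of where it was before winding. The mills and scoop look unmoved; I checked them by eye and did not measure them again.
- **Robot at hand-in:** The gripper was open above the console, touching nothing.

No check failed or disagreed.

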